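Post a rejected casting into the scrap box

ROBOT

A 7-joint arm with a two-finger parallel gripper is mounted at the origin on a cart in front of the work surface, level with it; the furniture and walls round the work are solid. World frame = base frame: x ahead of the robot, y to its left, z up, the work surface at z = 0. Lengths are in m, angles in rad, forces in N, time in s.
With the tool pointing down it reaches from about 0.4 to 0.85 m from the base axis. Payload 4.5 kg.
Tool frame: the origin (TCP) lies on the centre line of the jaws, within the pads' length; the fingertips stand 11 mm ahead of it and the grasp point (between the pads) lies 8 mm behind it (manip.nose_length is the z of the fingertips in the tool frame, in m); z points along the fingers, y is the direction in which the jaws open and shut (so a half turn about z gives the same grasp; the last joint's range is limited). The gripper opens to 88 mm and grips with 3 to 60 N. Pads are 18 mm wide; open, the fingers measure 123 mm over their backs; the gripper's body (75 mm by 187 mm) begins 45 mm behind the grasp point.
Start: joints at [-1.273, 0.689, -0.195, 1.565, 0.157, 0.902, -0.215], TCP at [0.163, 0.603, 0.25] pointing down, gripper open.
Joint ranges: [-3.01, 3.01], [-0.46, 2.08], [-1.47, 1.51], [0.13, 2.56], [-1, 4.14], [0.04, 2.09], [-2.66, 2.66]. Speed limits (rad/s): [2.57, 2.57, 3.14, 3.14, 3.14, 3.14, 3.14].

INTERFACE

Orientations are given as a unit quaternion [w, x, y, z].
In Python, from bench import manip, jaws, vision, read_t, read_joint_pos, read_joint_velocities, read_tau, read_eef_pos, read_eef_rot, read_force, read_wrist_torque, read_gripper_width gives the robot as it stands. Calls block until the motion is done:
- manip.move_ptp(position, orientation): joint-space move of the TCP to a pose.
- manip.move_straight(position, rot=None, feed=0.15, force_limit=None): straight line of the TCP; rot=None keeps the orientation; feed is the mean speed in m/s. With force_limit (N) it stops when the force on the tool has changed by that much, and returns True; else False.
- manip.move_joints(angles): joint-space move.
- jaws.set_gripper(opening, newtons=None): opening from 0.0 (shut) to 1.0 (fully open); newtons is the grip in N (None keeps the last); returns when the fingers have stopped.
- manip.dwell(seconds).
- manip.inverse_kinematics(position, orientation): joint angles nearest the present ones, or None.
- vision.get_image(name): name is "scene" or "top"; returns the picture (420x560x3 uint8, red, green, blue); there is no depth.
- vision.camera_params(name): a dict with "K" (3x3 intrinsics, pixels), "xyz" and "orientation" of the camera in the world. Camera axes: x right, y down, z forward; pixel columns grow to the right and rows downward; lengths in m; the calibration is good to about 2 mm. A picture is of the moment at which its call begins. camera_params takes no time and is no camera call.
A pose or a line that the arm cannot do raises manip.Unreachable and nothing moves.
- manip.close_job(): hands the job in, once; it reports no verdict.
Readings, each from a call of its own:
- read_t(): time.
- read_joint_pos(): joint angles.
- read_joint_velocities(): joint speeds.
- read_tau(): joint torques, N m.
- read_eef_pos(): TCP position.
- read_eef_rot(): TCP orientation.
- read_force(): force on the tool from outside, world axes, zero at the start.
- read_wrist_torque(): the same for the moment, N m.
- read_gripper_width(): opening from 0.0 (shut) to 1.0 (fully open).
Only numpy, scipy, OpenCV 4.12 (cv2) and the standard library are available. Lean on these libraries where they do the work, as an engineer would, in place of code of your own. Each camera call takes 0.05 s, during which the arm holds its last target. There are 200 camera calls.

TASK

Post the rejected casting that waits on the tray of the red scrap box: with one fingertip press the yellow lever down level and keep it there, so that the spring flap stands open, and meanwhile push the casting with the other fingertip along the tray and under the flap until it drops inside. Then take the hand away so that the flap springs shut. Only push the casting, never lift it, and leave the two good castings, the caliper and the deburring tool where they lie.

Things in the scene. Friction and masses are not known exactly. Their poses are not given: they have to be found in the camera images.
- scrap_box: Red sheet-metal box for scrap parts, clear window in its roof, screwed to the bench, 92 mm wide, ending 130 mm behind its mouth; roof top at height 130 mm, lock on it 133 mm. Origin on the bench top (height 0) under the middle of the mouth; z up, x into the box (the way to push), y to the left. 'Box frame' below means this frame.
- tray_middle (a point): Middle of the level steel loading tray's top, box frame x = -50 mm, height 75 mm. The tray reaches from x = -100 mm (open front end) to x = -14 mm, with lips 9 mm high along both sides, 59 mm apart inside and wider at the front end.
- tray_end (a point): Middle of the tray's inner end: box frame x = -14 mm, height 75 mm. From here a steep slide runs through the mouth (x = 0, 70 mm wide, upper edge 45 mm above the tray) down to the floor at height 4 mm. A casting whose middle has passed this point tips in by itself; 10 mm past is sure. A finger need not pass x = 0, where the front wall begins above the mouth (height 120 mm).
- flap (a joint): Angle of the steel flap that shuts the mouth, rad: 0 = shut, hanging down with its lower edge 4 mm above the tray's level; 1.4 = open, about 37 mm clear above the tray. Hinged along its upper edge (box frame x = 6 mm, height 122 mm); it swings inward and up, away from the robot, and never comes out in front of the mouth. Driven by the lever.
- lever (a joint): Angle of the yellow lever, rad: 0 = released, rising towards the robot at 0.40 rad, flap shut; 0.40 = level, flap open; 0.44 = end stop. A link joins it to the flap. A spring returns it: about 3 to 5 N of downward push near its front end, up to about 10 N close to the mouth. Pivot: axis along y at x = 40 mm, height 88 mm, box frame.
- lever_press (a point): Middle of the yellow strip's upper face, 130 mm from the pivot; it moves with the lever (level: x = -90 mm, height 92 mm, box frame). The strip is flat, 24 mm wide, left of the tray and parallel to it, its middle line 65 mm left of the tray's. Level, it spans x = -123 to -2 mm, top at height 92 mm, so a fingertip can slide on it towards the box; released, its front end is 152 mm high.
- reject_casting: The rejected casting: dark grey, round, about 50 mm across and 30 mm tall, 0.3 kg, wide at the foot, with a collar about 34 mm across on top; the only one on the tray. Origin at the centre of its underside. Its middle starts at x = -56 to -42 mm in the box frame, up to 3 mm to either side of the tray's middle line.
- good_casting_a: Good casting of the same kind on the bench to the right of the box; leave alone. Origin at the centre of its underside.
- good_casting_b: A second good casting on the bench to the right of the box; leave alone. Origin at the centre of its underside.
- caliper: Vernier caliper, 210 x 71 x 14 mm, lying on the bench to the left of the box; leave alone. Origin under its middle.
- deburr_tool: Blue-handled deburring tool, 118 x 16 x 17 mm, lying on the bench to the right of the box; leave alone. Origin under its middle.
Things that resemble listed ones, but are neither listed nor needed, are in the scene too. Leave any pink look-alike of the reject_casting alone.

How it is judged:
On the way, in this order (a step that is already met when the one before it is completed fails the run):
1. a fingertip holds the yellow lever down about level while the casting is still out on the tray (value of joint lever above 0.3 rad and contact force between the fingers and lever above 0.3 N and x of reject_casting in the frame of scrap_box below -0.025 m), for 0.1 s.
2. the casting's middle passes the end of the tray with the lever still held down by a fingertip (value of joint lever above 0.3 rad and contact force between the fingers and lever above 0.3 N and x of reject_casting in the frame of scrap_box above -0.01 m), for 0.1 s.
At the end, for the whole second after the job is handed in: The casting lies at rest inside the scrap box (its origin within the box's walls and more than 15 mm below the tray), the lever has sprung back (under 0.03 rad) with the flap shut, and the good castings, caliper and deburring tool are within 15 mm of where they lay (x of reject_casting in the frame of scrap_box between 0.01 and 0.13 m and y of reject_casting in the frame of scrap_box between -0.046 and 0.046 m and height (world z) of reject_casting below 0.06 m and linear speed of reject_casting below 0.02 m/s and value of joint lever below 0.03 rad and distance of each of good_casting_a, good_casting_b, caliper, deburr_tool from where it was at the start of the episode below 0.015 m); the robot touches nothing.
It fails at once if the rejected casting is lifted (more than 20 mm above the tray) (height (world z) of reject_casting above 0.095 m).
It fails at once if the rejected casting falls off the tray onto the bench (height (world z) of reject_casting below 0.06 m and x of reject_casting in the frame of scrap_box below -0.02 m).
It fails at once if a bystander is disturbed (moved more than 15 mm) (distance of any of good_casting_a, good_casting_b, caliper, deburr_tool from where it was at the start of the episode above 0.015 m).
It also fails if it takes over 38 s, if anything falls off the work surface, if the arm or the gripper's body presses on something with over 40 N, if the wrist force passes 120 N, or if a joint passes its speed limit or range.

## Working session

There is one attempt and no reset: what is moved stays moved. The work goes in short steps, each a Python script; the robot and the scene stay as the last script left them, time stands still between calls to the robot, and variables do not carry over. Pictures are saved under pics/ and viewed, about 8 in all and at most 12, crops included, and the job is handed in when it is done.

```bash
mkdir -p pics; ls
python3 - <<'E'
from bench import *
import cv2
for n in("scene","top"):
    im=vision.get_image(n); cv2.imwrite(f"pics/{n}0.png",im[:,:,::-1]); p=vision.camera_params(n); print(n,p)
print(read_t(),read_eef_pos(),read_eef_rot(),manip.nose_length)
E
```

```text
pics
scene {'K': array([[510.22907022,   0.        , 281.41838982],
       [  0.        , 510.22907022, 200.79955578],
       [  0.        ,   0.        ,   1.        ]]), 'xyz': array([ 0.08330427, -0.29587476,  0.69047016]), 'orientation': array([-0.36461176,  0.83019413, -0.3846804 ,  0.17279164])}
top {'K': array([[406.06537131,   0.        , 281.55454772],
       [  0.        , 406.06537131, 212.58460914],
       [  0.        ,   0.        ,   1.        ]]), 'xyz': array([0.46619702, 0.10781012, 0.94189875]), 'orientation': array([ 0.02714274, -0.70526925,  0.70690542, -0.04629575])}
0.1 [0.16284585 0.60283879 0.24900515] [-5.20402828e-05  1.31448548e-01  9.91322656e-01 -8.16814117e-04] 0.011
```

View pics/scene0.png

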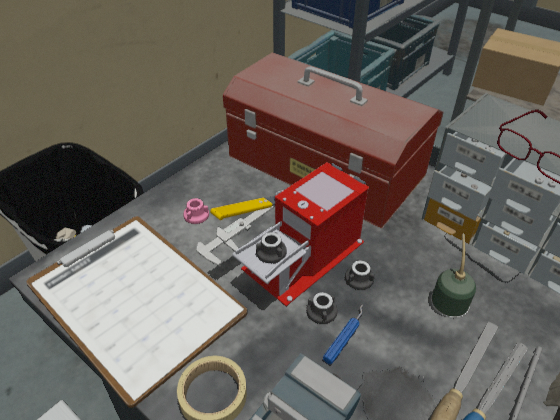

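View pics/top0.png

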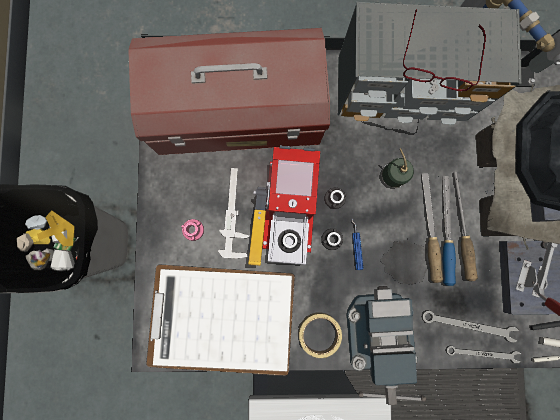

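Scene: red box around (293,190) in top view, with the mouth facing the robot (downward in the image). The reject is on the tray at top (289,241), scene (270,245). The good castings are at top (337,197) and (334,239), and the pink look-alike is at top (193,229). The yellow lever is at top (258,230). The casting on the tray is the only dark one there, so it fits. I'll enlarge it to confirm.

```bash
cat > h.py <<'E'
import numpy as np, cv2
from scipy.spatial.transform import Rotation as R
from bench import *
def ray(n,uv,z):
    p=vision.camera_params(n);q=p["orientation"]
    M=R.from_quat([q[1],q[2],q[3],q[0]]).as_matrix()
    d=M@np.linalg.solve(p["K"],[uv[0],uv[1],1]); c=p["xyz"]
    return c+d*(z-c[2])/d[2]
def grab(n): return vision.get_image(n)
E
python3 - <<'E'
from h import *
im=cv2.imread("pics/top0.png")
c=im[140:280,220:360]; c=cv2.resize(c,None,fx=4,fy=4,interpolation=cv2.INTER_CUBIC)
cv2.imwrite("pics/crop.png",c)
hsv=cv2.cvtColor(im,cv2.COLOR_BGR2HSV)
m=cv2.inRange(hsv,(22,150,100),(34,255,255)); m[:, :235]=0; m[:140]=0; m[290:]=0; m[:,300:]=0
ct=max(cv2.findContours(m,0,2)[0],key=cv2.contourArea); print("yellow",cv2.minAreaRect(ct),cv2.boundingRect(ct))
E
```

```text
yellow ((257.0876770019531, 234.68258666992188), (11.36951732635498, 50.43342208862305), 5.31454610824585) (251, 210, 15, 51)
```

View pics/crop.png

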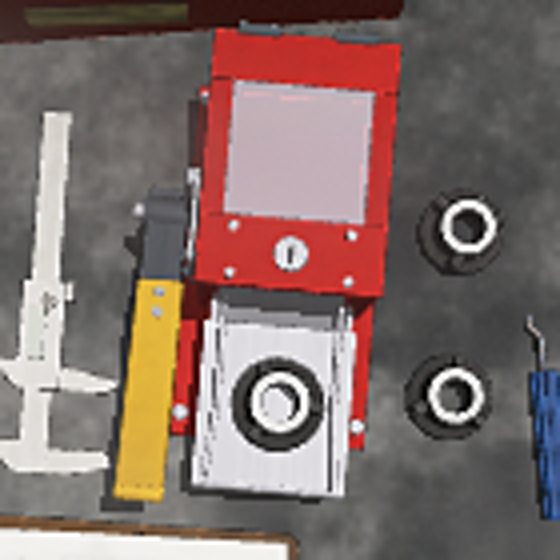

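The crop confirms it: a dark casting with a collar sits on the tray at crop (279,403). Roof corners are at crop (214,30), (401,44), (383,298), (195,280), and the tray front corners are at (192,488), (343,497).

```bash
cat >> h.py <<'E'
def quat(B):
    q=R.from_matrix(B).as_quat(); return np.r_[q[3],q[:3]]
E
python3 - <<'E'
from h import *
f=lambda c,z: ray("top",((c[0]+.5)/4-.5+220,(c[1]+.5)/4-.5+140),z)[:2]
BL,BR,FR,FL=[f(c,.13) for c in((214,30),(401,44),(383,298),(195,280))]
print("roof",BL,BR,FR,FL,"w",np.linalg.norm(FL-FR),np.linalg.norm(BL-BR),"len",np.linalg.norm(BL-FL),np.linalg.norm(BR-FR))
ex=(BL-FL)+(BR-FR); a1=np.arctan2(ex[1],ex[0]); ey=(FL-FR)+(BL-BR); a2=np.arctan2(-ey[0],ey[1]); 
TL,TR=f((192,488),.075),f((343,497),.075); t=TL-TR; a3=np.arctan2(-t[0],t[1])
print("yaw",a1,a2,a3,"tray w",np.linalg.norm(t))
a=(a1+a2)/2; X=np.array([np.cos(a),np.sin(a)]);Y=np.array([-X[1],X[0]])
oc=(BL+BR+FR+FL)/4-0.065*X; of=(FL+FR)/2; ot=(TL+TR)/2+.1*X
print("origin from roof centre",oc,"front edge",of,"tray",ot)
o=(oc+ot)/2
for n,c,z in(("cast",(279,404),.082),("collar",(278,402),.105),("lever front mid",(139,500),.152),("lever rear mid",(159,280),.11)):
    d=f(c,z)-o; print(n,d@X,d@Y)
# scene check of the casting collar
for zz in(.105,):
    d=ray("scene",(270,239),zz)[:2]-o; print("scene collar",d@X,d@Y)
q0=read_eef_rot(); print(R.from_quat([*q0[1:],q0[0]]).as_matrix().round(2))
for s in(1,-1):
    y=np.r_[s*Y,0]; z=np.array([0,0,-1.]); B=np.c_[np.cross(y,z),y,z]
    for bx in(-.095,-.03):
        for h in(.19,.101):
            p=np.r_[o+bx*X+.0325*Y,h]; print(s,bx,h,p.round(3),manip.inverse_kinematics(p,quat(B)))
E
```

```text
roof [0.68541643 0.10236314] [0.67842359 0.00660811] [0.54767731 0.01747161] [0.55686708 0.11211359] w 0.09508709636711456 0.09601003490405903 len 0.12891861083558054 0.13119681611019546
yaw -0.07933293809232907 -0.08479023843726545 -0.06328564075104012 tray w 0.08024446137951155
origin from roof centre [0.55231484 0.06496713] front edge [0.55227219 0.0647926 ] tray [0.5492885  0.06579339]
cast -0.054629900894476294 -0.0018816199409511256
collar -0.05453297552156965 -0.00029363669593520265
lever front mid -0.10871546374883491 0.06492914697528107
lever rear mid 0.0029264729763676073 0.06582286998671193
scene collar -0.05491048399231609 0.0006680888062902364
[[-0.97  0.26 -0.  ]
 [ 0.26  0.97 -0.  ]
 [-0.   -0.   -1.  ]]
1 -0.095 0.19 [0.459 0.106 0.19 ] [-0.1287473   0.6039386  -0.3049638   2.07723296  0.35709127  0.50957692
  0.79161089]
1 -0.095 0.101 [0.459 0.106 0.101] [-0.182681    0.77138673 -0.22838725  2.1409339   0.58744394  0.28877687
  0.57282439]
1 -0.03 0.19 [0.524 0.1   0.19 ] [-0.07826912  0.66759805 -0.32303691  1.89951004  0.34104967  0.62806759
  0.87372846]
1 -0.03 0.101 [0.524 0.1   0.101] [-0.1003701   0.81506929 -0.29242055  1.95645652  0.51201258  0.44251487
  0.71483543]
-1 -0.095 0.19 [0.459 0.106 0.19 ] [-0.58164578  0.63556139  0.41566669  2.09972008 -0.51787283  0.50547752
 -1.43076467]
-1 -0.095 0.101 [0.459 0.106 0.101] [-0.44430369  0.78352202  0.19739881  2.15393709 -0.58218368  0.25447368
 -1.38916065]
-1 -0.03 0.19 [0.524 0.1   0.19 ] [-0.55841859  0.70935361  0.48050771  1.92446977 -0.53176186  0.63572986
 -1.39253021]
-1 -0.03 0.101 [0.524 0.1   0.101] [-0.47456954  0.84077213  0.34007806  1.97604911 -0.63702548  0.43110605
 -1.30386041]
```

```bash
cat >> h.py <<'E'
A=-.080; X=np.array([np.cos(A),np.sin(A)]);Y=np.array([-X[1],X[0]]); O=np.array([.5508,.0654])
y=np.r_[Y,0]; z=np.array([0,0,-1.]); Q=quat(np.c_[np.cross(y,z),y,z])
def pose(bx,tip,by=.0325): return np.r_[O+bx*X+by*Y,tip+.011]
def st():
    d=read_eef_pos(); e=d[:2]-O; print("t",read_t(),"box x,y,tip",(e@X).round(4),(e@Y).round(4),round(d[2]-.011,4),"F",read_force().round(2))
E
python3 - <<'E'
from h import *
jaws.set_gripper(.54); print(read_gripper_width())
manip.move_ptp(pose(-.096,.24),Q); st()
manip.move_straight(pose(-.096,.165),feed=.15); st()
print(manip.move_straight(pose(-.096,.090),feed=.06,force_limit=25)); st()
cv2.imwrite("pics/s1.png",cv2.resize(grab("scene")[150:330,170:410,::-1],None,fx=3,fy=3));
E
```

```text
0.5389576093282085
t 2.9167 box x,y,tip -0.096 0.0337 0.2401 F [ 0.74  0.36 -0.73]
t 3.5667 box x,y,tip -0.0958 0.0331 0.1653 F [-1.32 -0.18  0.03]
False
t 4.9667 box x,y,tip -0.0959 0.0324 0.0903 F [-1.88 -0.31  3.9 ]
```

View pics/s1.png

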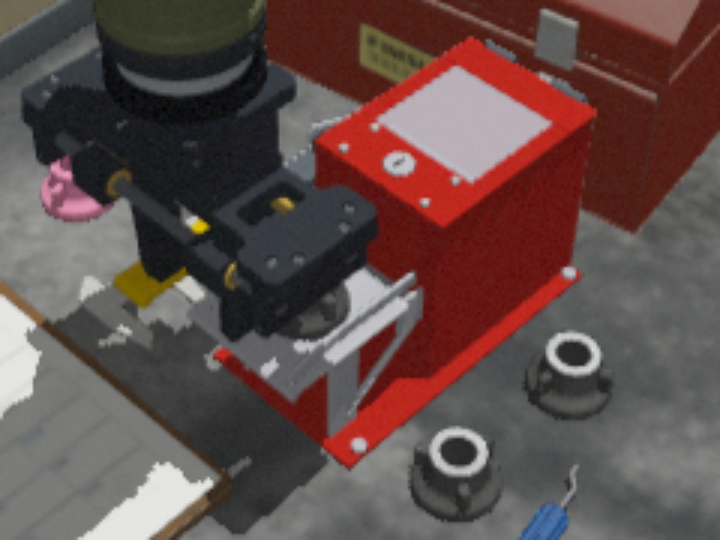

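The lever is held down level (yellow strip at (150,285) under the left finger, 3.9 N). The right finger stands behind the casting at (315,310). Now I'll push.

Run:
```python
from h import *
for bx in(-.07,-.05,-.035,-.025):
    r=manip.move_straight(pose(bx,.0905),feed=.04,force_limit=20); print(r); st()
    if r: break
manip.dwell(.3); st()
cv2.imwrite("pics/s2.png",cv2.resize(grab("scene")[150:330,170:410,::-1],None,fx=3,fy=3));
```

```text
False
t 5.8167 box x,y,tip -0.0695 0.0323 0.0906 F [-2.7  -0.68  3.76]
False
t 6.4667 box x,y,tip -0.0504 0.0324 0.0905 F [-5.1  -0.13  4.69]
False
t 6.9917 box x,y,tip -0.036 0.032 0.0909 F [-6.47 -0.39 10.75]
False
t 7.3917 box x,y,tip -0.025 0.0322 0.0911 F [-4.95 -1.41  6.29]
t 7.6917 box x,y,tip -0.0251 0.0322 0.0908 F [-4.93 -1.4   7.19]
```

View pics/s2.png

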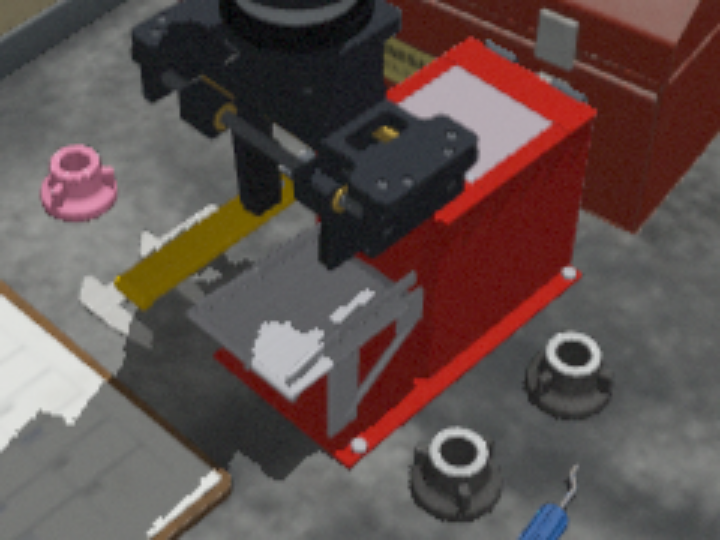

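The tray in front of the finger is empty, with the lever still down. I'll push a few mm further, then back off along the lever while still holding it and look into the mouth.

Run:
```python
from h import *
print(manip.move_straight(pose(-.019,.0905),feed=.03,force_limit=15)); manip.dwell(.3); st()
manip.move_straight(pose(-.085,.0905),feed=.1); st()
a=cv2.resize(grab("scene")[150:330,170:410,::-1],(560,420)); b=cv2.resize(grab("top")[140:280,220:360,::-1],None,fx=3,fy=3)
cv2.imwrite("pics/s3.png",a[:, 180:]); cv2.imwrite("pics/s3.png",np.hstack([a[:,180:],b]))
```

```text
False
t 8.3917 box x,y,tip -0.019 0.0326 0.0909 F [-4.99 -0.86  6.39]
t 9.2 box x,y,tip -0.0838 0.0335 0.0906 F [0.68 1.97 2.44]
```

View pics/s3.png

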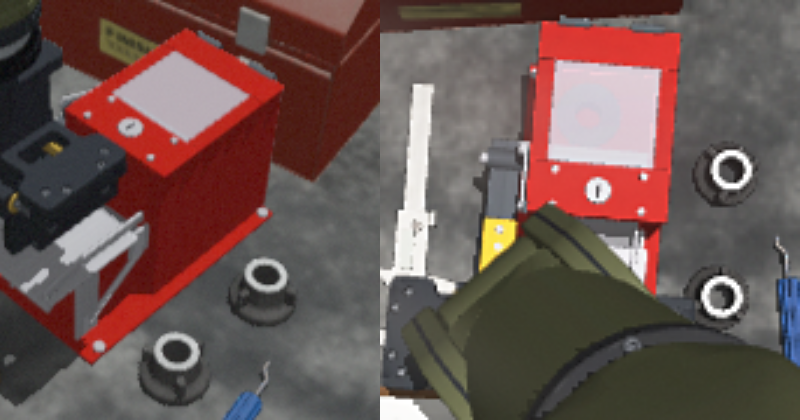

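The top view shows the casting faintly through the window, inside the box at (590,105). Now I'll let the lever up and retreat.

Run:
```python
from h import *
manip.move_straight(pose(-.09,.165),feed=.07); manip.move_straight(pose(-.11,.26),feed=.15); st()
manip.move_joints([-1.273,.689,-.195,1.565,.157,.902,-.215]); manip.dwell(.5); st()
a=cv2.resize(grab("scene")[150:330,170:410,::-1],(560,420))[:,:380]; b=cv2.resize(grab("top")[140:280,220:360,::-1],None,fx=3,fy=3)
cv2.imwrite("pics/s4.png",np.hstack([a,b]))
im=cv2.cvtColor(grab("top"),cv2.COLOR_RGB2BGR); m=cv2.inRange(cv2.cvtColor(im,cv2.COLOR_BGR2HSV),(22,150,100),(34,255,255)); m[:, :235]=0; m[:140]=0; m[290:]=0; m[:,300:]=0
ct=max(cv2.findContours(m,0,2)[0],key=cv2.contourArea); print("yellow",cv2.minAreaRect(ct),cv2.boundingRect(ct))
d=cv2.absdiff(im,cv2.imread("pics/top0.png")).max(2); print("diff right",(d[170:270,322:370]>60).sum(),"caliper",(d[165:262,218:247]>60).sum())
```

```text
t 11.3167 box x,y,tip -0.1103 0.0322 0.2594 F [-0.15  0.52  0.1 ]
t 13.875 box x,y,tip -0.4297 0.5056 0.2389 F [-0.48  0.79  0.46]
yellow ((257.2085876464844, 231.50778198242188), (11.716856002807617, 44.088722229003906), 5.31454610824585) (251, 210, 15, 45)
diff right 0 caliper 0
```

View pics/s4.png

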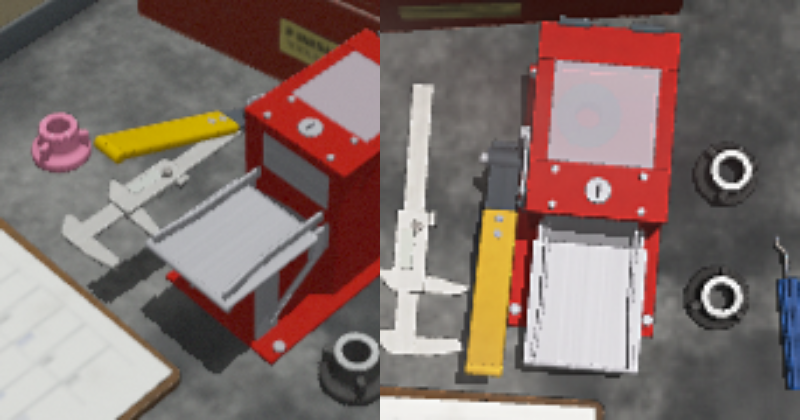

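The lever is up, the flap shut and the casting inside. The mask's length for the yellow strip differs (45 vs 51 px), so I'll compare that region directly before handing in.

Run:
```python
from h import *
a=cv2.imread("pics/top0.png"); b=grab("top")[:,:,::-1]
d=cv2.absdiff(a,np.ascontiguousarray(b)).max(2)[205:272,245:268]; print("lever diff top",(d>50).sum(),d.max())
s=cv2.imread("pics/scene0.png"); e=cv2.absdiff(s,np.ascontiguousarray(grab("scene")[:,:,::-1])).max(2)[190:222,205:275]; print("scene",(e>50).sum(),e.max())
for i in (a,b): print([tuple(map(int,i[r,256])) for r in(250,256,262,264,266)])
```

```text
lever diff top 0 4
scene 0 27
[(62, 174, 220), (67, 178, 221), (73, 193, 234), (63, 167, 209), (131, 132, 134)]
[(62, 174, 219), (68, 178, 220), (74, 193, 233), (63, 166, 208), (131, 132, 134)]
```

The lever pixels match the start image, so the mask difference was only a hue-threshold effect and the lever is fully released.

```bash
python3 -c "
from h import *
manip.close_job(); print(read_t())"
```

```text
the job is handed in; nothing more can be done
the job is handed in; nothing more can be done
```

The rejected casting is in the scrap box and the job is handed in; the clock read about 14 s when I last checked it. The left fingertip held the lever down level while the right one pushed the casting along the tray until it dropped. I then let the lever up and returned the arm to its start pose.

**Last checks:**
- **Casting:** the tray is empty, and the casting shows faintly through the roof window, inside the box.
- **Lever and flap:** the lever pixels match the start picture in both views, and the flap looks shut.
- **Bystanders:** the areas with the good castings, caliper and deburring tool show no change from the start picture.
- **Force:** readings away from contact were under 1 N.

**One check disagreed:** a yellow colour mask measured the lever strip at 45 px long, against 51 px at the start. The direct pixel comparison showed no movement, so I put this down to the mask's colour threshold.

The job gives no verdict, so the judged result itself is not confirmed.

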